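# Find the loose terminal bolt on a harness test fixture and hold its cap open

## Robot

A 6-joint arm with a two-finger parallel gripper is mounted at the origin on the work surface. World frame = base frame: x ahead of the robot, y to its left, z up, the work surface at z = 0. Lengths are in m, angles in rad, forces in N, time in s.
With the tool pointing down it reaches from about 0.375 to 0.9 m from the base axis. Payload 3.1 kg.
Tool frame: the origin (TCP) lies midway between the tips of the shut fingers; the grasp point (between the pads) lies 19 mm behind it (manip.hold_point_z is the distance from the TCP to the grasp point, in m); x points along the fingers, y is the direction in which the jaws open and shut, and the axes are right-handed (so a half turn about x gives the same grasp; the last joint's range is limited). The gripper opens to 85 mm and grips with 20 to 120 N. Pads are 22 mm wide; open, the fingers measure 114 mm over their backs; the gripper's body (76 mm by 85 mm) begins 54 mm behind the grasp point. The pads swing forward as they close: fully open they stand 13 mm farther back than shut.
Start: joints at [0.977, 0.527, 1.433, -0, 1.181, -0.178], TCP at [0.252, 0.572, 0.231] pointing down, gripper open.
Joint ranges: [-3.08, 3.08], [-0.75, 2.2], [0.22, 2.44], [-1.43, 4.57], [0, 2.65], [-2.85, 2.85]. Speed limits (rad/s): [2.79, 2.79, 3.14, 3.14, 3.14, 3.14].

## Interface

Orientations are given as a unit quaternion [x, y, z, w].
In Python, from station import manip, snapshot gives the robot as it stands.
- The arm moves only by the shell command python3 -m crank 'ROWS' [FORCE]. ROWS is JSON, a list of rows, each a list of 5 numbers: the finger opening in m, from 0 to 0.0854, then the shift along the tool's x, y, z in m, then the turn about the tool's x in rad. In form: [[grip, tx, ty, tz, yaw], ...]. A call has 1 to 5 rows; each row shifts and turns the commanded pose from where the row before left it, along the tool's axes as they then stand; what a row does not reach is not made up. A row lasts 1/10 s, in which the tool goes at most 50 mm and 8.59 degrees, less where a joint would pass 70% of its speed; a pose out of reach is approached as far as the arm can. A call is refused whole if a number of a shift passes 0.05 or a number of a turn 0.15, either way. A call with a gripper value outside its range is refused whole. The fingers move at their own pace and stop on an object; FORCE is the grip in N (left out, the last holds). Time passes only in rows, so rows that do not move let the fingers close. It gives the time, the measured TCP pose, the force and the opening at its end, in the units of the state.
- manip.sense(): the state, without advancing time (a new reading comes with each control period).
- snapshot(name): name is "scene" or "side" or "wrist"; returns a dict with "image" (420x560x3 uint8, blue, green, red), "range_z" (420x560 float32, m along the optical axis (not along the pixel's ray), 0 where there is no reading), "vertical_fov" (degrees; the focal length in pixels is half the picture's height over the tangent of half this angle, whatever the lens; pixels are square), "cx", "cy" (the principal point, pixels), "extrinsics" (4x4, takes a point from world to camera coordinates); the wrist camera has in their place "T_tool_cam" (4x4, takes a point from camera to tool coordinates, whose origin is the TCP and whose axes are the tool frame's). Camera axes: x right, y up, looking along -z (the intrinsics and any distortion apply to the point x, -y, -z); pixel columns grow to the right and rows downward; lengths in m; the calibration is good to about 2 mm. A picture is of the moment at which its call begins: read the wrist's pose just before it.
- manip.sign_off(): hands the job in, once; it reports no verdict.
The state is a dict: "t": time; "q": joint angles; "qd": joint speeds; "tau": joint torques, N m; "tcp_pos": TCP position; "tool_rot": TCP orientation; "force": force on the tool from outside, world axes, zero at the start; "ft_torque": the same for the moment, N m; "finger_gap": opening from 0.0 (shut) to 1.0 (fully open).
Only numpy, scipy, OpenCV 4.12 (cv2) and the standard library are available. Lean on these libraries where they do the work, as an engineer would, in place of code of your own. Each camera call takes 0.05 s, during which the arm holds its last target.

## Task

Slide the blue transport lock of the test fixture all the way to its end stop to uncover the three bolts, then tap the bolts from above until you find the loose one, which sinks and stays down. Lift the yellow cap directly behind that bolt well open, to more than 45 degrees, and finish while still holding it up, because it falls shut by itself. Leave the other two caps shut and do not disturb the things lying around the fixture.

Things in the scene. Friction and masses are not known exactly. Their poses are not given: they have to be found in the camera images.
- fixture: Cable-harness test fixture, fixed to the bench: an orange-brown-topped box 160 (x) by 340 (y) by 45 mm high, origin at the centre of its underside on the bench; x points from its blue lock bar to its yellow caps, y along the row of bolts, z up. Along y, at y = -96, 0 and +96 mm, stand three steel bolts (x = -22 mm), each with its own yellow hinged cap directly behind it (+x). Its grip parts stand up to 110 mm above the bench.
- lock (a joint): Blue transport lock bar sliding along the fixture's front (-x) edge: 0 = locked, 0.048 m = fully at its end stop (unlocked); it starts at 0 to 0.008, moves towards the fixture's +y, takes about 2 N and stays where it is left. While locked its three tongues (24 mm wide, upper face 72 mm above the bench) lie over the bolt heads; unlocked they stand midway between the bolts.
- lock_grip (a point): Point to grip on the lock's upright blue grip block (22 mm in x, 14 mm in y, 38 mm tall, top 110 mm and foot 72 mm above the bench): on its centre line, 97 mm above the bench, 13 mm below its top. Axes as the fixture's; moves with the lock.
- bolt_1 (a joint): How far the bolt at fixture y = -96 mm has sunk, m: 0 at the start. Exactly one of the three bolts is loose, a different one each time, and all look alike: pushed down from above, the loose one gives way at about 2 N, sinks 8 mm and stays down; a tight one gives less than 2 mm.
- bolt_1_top (a point): Centre of the top of that bolt's round head (20 mm across, 8 mm thick), 63 mm above the bench before it is tapped (55 mm once a loose one has sunk).
- cap_1 (a joint): Opening angle of the yellow terminal cap belonging to bolt 1, rad: 0 shut (flat), 1.35 wide open; a light spring and its weight (about 1 N at the grip) shut it when let go. Plate 56 by 56 by 6 mm, its top 68 mm above the bench, hinged along y at its far (+x) edge; its near edge swings up and over towards the fixture's +x.
- cap_1_grip (a point): Point to grip on the upright fin of cap 1: the fin is 22 mm in x, 10 mm in y (pinch it along the fixture's y) and stands 36 mm above the plate; the point lies 27 mm above the plate, 9 mm below the fin's top (95 mm above the bench when shut). Axes are the cap's, equal to the fixture's when shut.
- cap_1_hinge (a point): Point on the hinge axis of cap 1, in the middle of the cap's width; fixed to the fixture, 65 mm above the bench; the shut cap's grip point lies 40 mm nearer (-x) and 30 mm higher. The axis runs along the fixture's y.
- bolt_2 (a joint): How far the bolt at fixture y = 0 mm has sunk, m: 0 at the start. Exactly one of the three bolts is loose, a different one each time, and all look alike: pushed down from above, the loose one gives way at about 2 N, sinks 8 mm and stays down; a tight one gives less than 2 mm.
- bolt_2_top (a point): Centre of the top of that bolt's round head (20 mm across, 8 mm thick), 63 mm above the bench before it is tapped (55 mm once a loose one has sunk).
- cap_2 (a joint): Opening angle of the yellow terminal cap belonging to bolt 2, rad: 0 shut (flat), 1.35 wide open; a light spring and its weight (about 1 N at the grip) shut it when let go. Plate 56 by 56 by 6 mm, its top 68 mm above the bench, hinged along y at its far (+x) edge; its near edge swings up and over towards the fixture's +x.
- cap_2_grip (a point): Point to grip on the upright fin of cap 2: the fin is 22 mm in x, 10 mm in y (pinch it along the fixture's y) and stands 36 mm above the plate; the point lies 27 mm above the plate, 9 mm below the fin's top (95 mm above the bench when shut). Axes are the cap's, equal to the fixture's when shut.
- cap_2_hinge (a point): Point on the hinge axis of cap 2, in the middle of the cap's width; fixed to the fixture, 65 mm above the bench; the shut cap's grip point lies 40 mm nearer (-x) and 30 mm higher. The axis runs along the fixture's y.
- bolt_3 (a joint): How far the bolt at fixture y = 96 mm has sunk, m: 0 at the start. Exactly one of the three bolts is loose, a different one each time, and all look alike: pushed down from above, the loose one gives way at about 2 N, sinks 8 mm and stays down; a tight one gives less than 2 mm.
- bolt_3_top (a point): Centre of the top of that bolt's round head (20 mm across, 8 mm thick), 63 mm above the bench before it is tapped (55 mm once a loose one has sunk).
- cap_3 (a joint): Opening angle of the yellow terminal cap belonging to bolt 3, rad: 0 shut (flat), 1.35 wide open; a light spring and its weight (about 1 N at the grip) shut it when let go. Plate 56 by 56 by 6 mm, its top 68 mm above the bench, hinged along y at its far (+x) edge; its near edge swings up and over towards the fixture's +x.
- cap_3_grip (a point): Point to grip on the upright fin of cap 3: the fin is 22 mm in x, 10 mm in y (pinch it along the fixture's y) and stands 36 mm above the plate; the point lies 27 mm above the plate, 9 mm below the fin's top (95 mm above the bench when shut). Axes are the cap's, equal to the fixture's when shut.
- cap_3_hinge (a point): Point on the hinge axis of cap 3, in the middle of the cap's width; fixed to the fixture, 65 mm above the bench; the shut cap's grip point lies 40 mm nearer (-x) and 30 mm higher. The axis runs along the fixture's y.
- screwdriver: Loose screwdriver lying on the bench near the fixture; a bystander, leave it alone. Origin near its middle on the underside, x along its length.
- connector: Loose white plug housing, 62 by 34 by 22 mm, beside the fixture; a bystander, leave it alone. Origin under its middle.
- parts_tray: Grey two-part tray of small parts, 110 by 150 by 35 mm, beside the fixture; a bystander, leave it alone. Origin under its middle.

How it is judged:
On the way, in this order (a step that is already met when the one before it is completed fails the run):
1. the transport lock is at its end stop (value of joint lock above 0.044 m), for 0.2 s.
2. the loose bolt has been found: a tap has sunk it (value of joint any of bolt_1, bolt_2, bolt_3 above 0.005 m), for 0.2 s.
3. the cap behind the loose bolt is lifted open by the gripper (((value of joint bolt_1 above 0.005 m and value of joint cap_1 above 0.7 rad and contact force between the fingers and cap_1 above 0.3 N and value of joint each of cap_2, cap_3 below 0.1 rad) or (value of joint bolt_2 above 0.005 m and value of joint cap_2 above 0.7 rad and contact force between the fingers and cap_2 above 0.3 N and value of joint each of cap_1, cap_3 below 0.1 rad) or (value of joint bolt_3 above 0.005 m and value of joint cap_3 above 0.7 rad and contact force between the fingers and cap_3 above 0.3 N and value of joint each of cap_1, cap_2 below 0.1 rad))), for 0.2 s.
At the end, for the whole second after the job is handed in: The lock is within 4 mm of its end stop; the loose bolt is down by more than 5 mm; the cap behind it stands open by more than 0.7 rad (40 degrees) with the gripper's fingers touching and carrying it (more than 0.3 N) and stays so; the other two caps are shut (under 0.1 rad) (value of joint lock above 0.044 m and ((value of joint bolt_1 above 0.005 m and value of joint cap_1 above 0.7 rad and contact force between the fingers and cap_1 above 0.3 N and value of joint each of cap_2, cap_3 below 0.1 rad) or (value of joint bolt_2 above 0.005 m and value of joint cap_2 above 0.7 rad and contact force between the fingers and cap_2 above 0.3 N and value of joint each of cap_1, cap_3 below 0.1 rad) or (value of joint bolt_3 above 0.005 m and value of joint cap_3 above 0.7 rad and contact force between the fingers and cap_3 above 0.3 N and value of joint each of cap_1, cap_2 below 0.1 rad))); the arm keeps its last pose, push and grip.
It fails at once if a cap is lifted whose bolt has not been found loose (sunk by a tap) ((value of joint cap_1 above 0.15 rad and value of joint bolt_1 below 0.005 m) or (value of joint cap_2 above 0.15 rad and value of joint bolt_2 below 0.005 m) or (value of joint cap_3 above 0.15 rad and value of joint bolt_3 below 0.005 m)).
It fails at once if a bystander (screwdriver, connector, parts tray) is shifted by more than 15 mm (distance of any of screwdriver, connector, parts_tray from where it was at the start of the episode above 0.015 m).
It also fails if it takes over 58 s, if anything falls off the work surface, if the arm or the gripper's body presses on something with over 40 N, if the wrist force passes 120 N, or if a joint passes its speed limit or range.

## Working session

There is one attempt and no reset: what is moved stays moved. The work goes in short steps, Python scripts to look and compute and a shell command to move; the robot and the scene stay as the last step left them, time stands still between calls to the robot, and variables do not carry over. Pictures are saved under pics/ and viewed, and the job is handed in when it is done.

```bash
ls; mkdir -p pics
cat > h.py <<'E'
import numpy as np,cv2
from station import manip,snapshot
from scipy.spatial.transform import Rotation as R
def cloud(s,T=None):
    d=s["range_z"];h,w=d.shape;f=h/2/np.tan(np.radians(s["vertical_fov"])/2)
    v,u=np.mgrid[:h,:w]
    P=np.stack([(u-s["cx"])/f*d,-(v-s["cy"])/f*d,-d,np.ones_like(d)],-1)
    M=np.linalg.inv(s["extrinsics"]) if T is None else T
    return (P@M.T)[...,:3]
def tool():
    s=manip.sense();T=np.eye(4);T[:3,:3]=R.from_quat(s["tool_rot"]).as_matrix();T[:3,3]=s["tcp_pos"];return T
E
python3 - <<'E'
from h import *
print(manip.sense()); T=tool();print(T)
for n in ["scene","side","wrist"]:
    s=snapshot(n);cv2.imwrite(f"pics/{n}0.png",s["image"]);print(n,{k:v for k,v in s.items() if k not in("image","range_z")})
    np.save(n+"0.npy",cloud(s) if n!="wrist" else cloud(s,T@s["T_tool_cam"]))
E
```

```text
pics
{'t': 0.0, 'q': array([ 9.76498163e-01,  5.28497592e-01,  1.43395133e+00,  1.48871517e-05,
        1.18141953e+00, -1.78530693e-01]), 'qd': array([ 0.00106134,  0.00013114, -0.0024776 , -0.00054919, -0.00113147,
       -0.00050582]), 'tau': array([ 9.21888641e-04, -4.42344153e+01, -1.78027189e+01, -2.25807339e-04,
        8.30949488e-03,  4.05235951e-06]), 'tcp_pos': array([0.25199315, 0.57112926, 0.23029875]), 'tool_rot': array([ 0.14519794,  0.69218957, -0.14668485,  0.69157408]), 'force': array([1.05883936, 0.27280925, 0.49410966]), 'ft_torque': array([-0.01215567,  0.00756109,  0.01996698]), 'finger_gap': 1.0010629419751538}
[[-1.28569141e-03  4.03895883e-01  9.14804057e-01  2.51993152e-01]
 [-1.87787944e-03  9.14802225e-01 -4.03897714e-01  5.71129258e-01]
 [-9.99997410e-01 -2.23717955e-03 -4.17685590e-04  2.30298747e-01]
 [ 0.00000000e+00  0.00000000e+00  0.00000000e+00  1.00000000e+00]]
scene {'vertical_fov': 55.51018964420093, 'cx': 281.538260264161, 'cy': 215.02128960688202, 'extrinsics': array([[-0.87621455,  0.48182405,  0.00967691,  0.48089429],
       [-0.32897376, -
[... 266 characters left out ...]
s': array([[ 0.99817936, -0.05878617,  0.01349645, -0.56765304],
       [ 0.02445083,  0.59893651,  0.80042315, -0.08343622],
       [-0.05513733, -0.79863587,  0.59928343, -1.45250636],
       [ 0.        ,  0.        ,  0.        ,  1.        ]])}
wrist {'vertical_fov': 58.310748230176976, 'cx': 274.39654819717805, 'cy': 212.59221968584214, 'T_tool_cam': array([[ 8.12879630e-04,  2.80944644e-01, -9.59723630e-01,
        -1.43713950e-01],
       [ 9.99999644e-01, -4.47050400e-04,  7.16125875e-04,
         2.08826846e-05],
       [-2.27853104e-04, -9.59723870e-01, -2.80944907e-01,
        -7.16930790e-02],
       [ 0.00000000e+00,  0.00000000e+00,  0.00000000e+00,
         1.00000000e+00]])}
```

View pics/scene0.png

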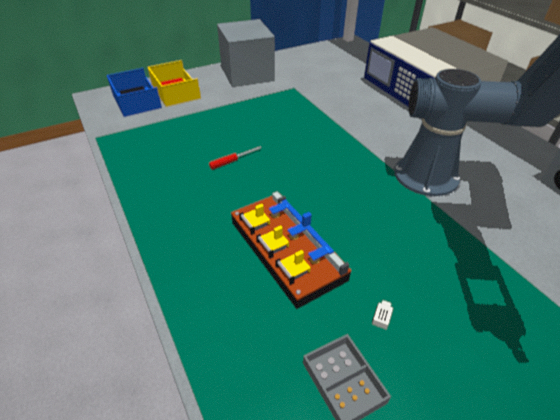

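View pics/side0.png

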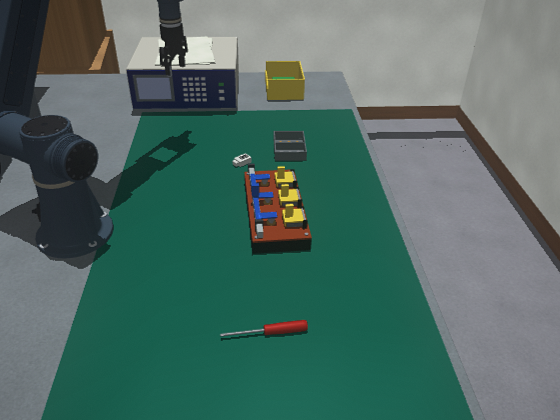

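View pics/wrist0.png

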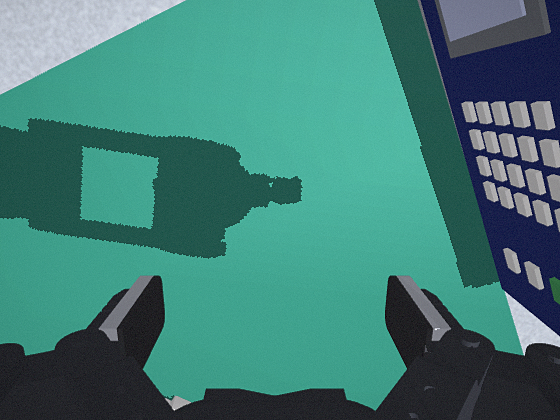

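The scene view shows the fixture at about pixels (290,248), with the blue grip at (307,220), yellow caps at (255,215), (272,238) and (293,265), the screwdriver at (235,157), the connector at (383,315) and the tray at (345,378).

Run:
```python
from h import *
for n in ["scene","side"]:
    im=cv2.imread(f"pics/{n}0.png");P=np.load(n+"0.npy");hsv=cv2.cvtColor(im,cv2.COLOR_BGR2HSV).astype(int)
    H,S,V=hsv[...,0],hsv[...,1],hsv[...,2]
    z=P[...,2];box=(P[...,0]>.4)&(P[...,0]<1)&(P[...,1]>-.5)&(P[...,1]<.4)&(z>0.005)&(z<.2)
    for nm,m in dict(yel=(H>22)&(H<34)&(S>150)&(V>80),blue=(H>100)&(H<125)&(S>150)&(V>60),top=(H<12)&(S>150)&(z>.035)).items():
        m=(m&box).astype(np.uint8);k,L,st,_=cv2.connectedComponentsWithStats(m)
        for i in range(1,k):
            if st[i,4]<25: continue
            Q=P[L==i];print(n,nm,st[i].tolist(),np.round(Q.mean(0),3),'max z',Q[:,2].max().round(3))
            if nm=='top':
                print(cv2.minAreaRect((Q[:,:2]*1000).astype(np.float32)))
            hi=Q[Q[:,2]>.08]
            if len(hi)>3: print('   hi',len(hi),hi.mean(0).round(4),hi.min(0).round(3),hi.max(0).round(3))
```

```text
scene yel [244, 204, 26, 24, 336] [ 0.613 -0.024  0.072] max z 0.107
   hi 67 [ 0.6062 -0.0246  0.0944] [ 0.596 -0.032  0.08 ] [ 0.616 -0.021  0.107]
scene yel [261, 226, 28, 25, 381] [0.608 0.072 0.072] max z 0.107
   hi 71 [0.6009 0.0716 0.0951] [0.59  0.064 0.08 ] [0.61  0.076 0.107]
scene yel [281, 250, 29, 27, 441] [0.603 0.167 0.071] max z 0.106
   hi 77 [0.5958 0.167  0.0956] [0.583 0.16  0.08 ] [0.605 0.171 0.106]
scene blue [270, 199, 64, 61, 742] [0.526 0.075 0.075] max z 0.112
   hi 100 [0.516  0.07   0.0989] [0.504 0.059 0.08 ] [0.525 0.075 0.112]
scene top [232, 197, 119, 105, 2728] [0.585 0.11  0.044] max z 0.073
((572.5453491210938, 66.27993774414062), (160.28054809570312, 345.55511474609375), 3.5072484016418457)
side yel [275, 167, 19, 19, 224] [0.601 0.157 0.073] max z 0.107
   hi 51 [0.5927 0.1585 0.0924] [0.582 0.151 0.08 ] [0.604 0.166 0.107]
side yel [279, 184, 19, 21, 266] [0.606 0.061 0.074] max z 0.106
   hi 63 [0.598  0.0637 0.094 ] [0.588 0.058 0.08 ] [0.608 0.07  0.106]
side yel [282, 204, 22, 22, 298] [ 0.611 -0.034  0.073] max z 0.106
   hi 67 [ 0.6034 -0.0319  0.0938] [ 0.593 -0.037  0.08 ] [ 0.615 -0.024  0.106]
side blue [250, 174, 27, 45, 464] [0.527 0.053 0.075] max z 0.113
   hi 75 [0.5123 0.0608 0.0975] [0.504 0.055 0.08 ] [0.524 0.073 0.113]
side top [245, 170, 66, 73, 1436] [0.559 0.01  0.044] max z 0.056
((570.3627319335938, 65.07731628417969), (159.2876434326172, 346.7825012207031), 3.1853928565979004)
```

```bash
python3 -m crank '[[0.08,-0.01,-0.02,0.024,-0.03],[0.08,-0.01,-0.025,0.031,-0.03],[0.08,-0.01,-0.025,0.031,-0.03],[0.08,-0.01,-0.025,0.031,-0.03],[0.08,0,-0.025,0.031,-0.03]]' 30
python3 -m crank '[[0.08,0,-0.025,0.031,0],[0.08,0,-0.025,0.031,0],[0.08,0,-0.025,0.031,0],[0.08,0,-0.025,0.031,0],[0.08,0,-0.025,0.031,0]]'
python3 - <<'E'
from h import *
T=tool();print(T);d=np.array([.50,.066,.27])-T[:3,3];print(T[:3,:3].T@d,manip.sense()['t'],manip.sense()['q'])
E
```

```text
t: 0.65
tcp_pos: [0.3507, 0.4073, 0.2725]
tool_rot: [0.094, 0.7, -0.092, 0.702]
force: [1.0, -0.5, 0.4]
finger_gap: 0.939
t: 1.15
tcp_pos: [0.467, 0.2453, 0.2712]
tool_rot: [0.094, 0.701, -0.094, 0.701]
force: [0.9, -0.8, -0.4]
finger_gap: 0.935
[[-3.84863124e-04  2.62737254e-01  9.64867342e-01  4.66959156e-01]
 [-1.63188664e-06  9.64867413e-01 -2.62737274e-01  2.45332891e-01]
 [-9.99999926e-01 -1.02692442e-04 -3.70913129e-04  2.71159027e-01]
 [ 0.00000000e+00  0.00000000e+00  0.00000000e+00  1.00000000e+00]]
[ 0.0011466  -0.16435128  0.0789979 ] 1.15 [ 2.71671613e-01  3.48153205e-01  1.62718879e+00  1.10615537e-04
  1.16662184e+00 -1.03331018e+00]
```

```bash
python3 -m crank '[[0.08,0,-0.035,0.016,0],[0.08,0,-0.035,0.016,0],[0.08,0,-0.035,0.016,0],[0.08,0,-0.035,0.016,0],[0.08,0,-0.024,0.015,0]]' 
python3 -m crank '[[0.08,0,0,0,-0.08],[0.08,0,0,0,-0.08],[0.08,0,0,0,-0.08],[0.08,0,0,0,-0.08],[0.08,0,0,0,0]]'
cat > v.py <<'E'
import sys
from h import *
n=sys.argv[1]
T=tool();s=snapshot("wrist");cv2.imwrite(f"pics/w{n}.png",s["image"]);P=cloud(s,T@s["T_tool_cam"]);np.save(f"w{n}.npy",P);print(T.round(4))
im=s["image"]
hsv=cv2.cvtColor(im,cv2.COLOR_BGR2HSV).astype(int)
H,S,V=hsv[...,0],hsv[...,1],hsv[...,2];z=P[...,2]
for nm,m in dict(yel=(H>22)&(H<34)&(S>150)&(V>80)&(z>.098),blue=(H>100)&(H<125)&(S>150)&(V>60)&(z>.105),ton=(H>100)&(H<125)&(S>150)&(V>60)&(z>.06)&(z<.08),plate=(H>22)&(H<34)&(S>150)&(V>80)&(z>.06)&(z<.075),bolt=(S<60)&(V>80)&(z>.05)&(z<.068),top=(H<12)&(S>150)&(z>.038)&(z<.05)).items():
    m=m.astype(np.uint8);k,L,st,_=cv2.connectedComponentsWithStats(m)
    for i in range(1,k):
        if st[i,4]<60: continue
        Q=P[L==i];r=cv2.minAreaRect((Q[:,:2]*1000).astype(np.float32));print(nm,st[i].tolist(),'z',np.median(Q[:,2]).round(4),'rect',np.round(r[0],1),np.round(r[1],1),round(r[2],2))
E
python3 v.py 1
```

```text
t: 1.65
tcp_pos: [0.4992, 0.0657, 0.2711]
tool_rot: [0.094, 0.701, -0.094, 0.701]
force: [0.8, 0.4, 0.4]
finger_gap: 0.937
t: 2.15
tcp_pos: [0.4993, 0.0678, 0.2711]
tool_rot: [-0.019, 0.707, 0.019, 0.707]
force: [-0.1, -0.1, 1.2]
finger_gap: 0.939
[[-7.000e-04 -5.390e-02  9.985e-01  4.993e-01]
 [ 1.000e-04  9.985e-01  5.390e-02  6.780e-02]
 [-1.000e+00  1.000e-04 -7.000e-04  2.711e-01]
 [ 0.000e+00  0.000e+00  0.000e+00  1.000e+00]]
yel [365, 281, 14, 24, 73] z 0.1019 rect [544.7 140.5] [120.2  16. ] 25.36
blue [262, 192, 17, 27, 419] z 0.1108 rect [474.9  62.7] [94.  13.5] 3.13
ton [150, 188, 242, 60, 6343] z 0.0729 rect [533.4  65.9] [ 59.1 225.3] 3.18
plate [146, 260, 56, 5, 178] z 0.0654 rect [586.7 -29.1] [ 2.4 55.4] 1.83
plate [241, 260, 55, 4, 190] z 0.0653 rect [581.5  65.6] [ 1.7 54.5] 3.55
plate [336, 260, 56, 7, 197] z 0.0652 rect [576.3 161.3] [ 4.5 55. ] 6.93
plate [162, 267, 17, 22, 85] z 0.0699 rect [602.4 -31.6] [23.9 16.2] 2.89
plate [258, 266, 16, 20, 108] z 0.069 rect [595.3  64. ] [14.2 21.1] 89.69
plate [352, 266, 18, 23, 163] z 0.0689 rect [591.  156.3] [13.4 23.9] 73.74
bolt [101, 181, 34, 22, 588] z 0.0667 rect [518.3 -80.6] [17.2 31.9] 2.75
bolt [146, 183, 290, 21, 2005] z 0.0659 rect [510.7  85.4] [ 18.9 277.1] 2.82
top [97, 167, 339, 145, 19795] z 0.0459 rect [569.5  65.4] [160.9 340.4] 3.12
top [335, 205, 24, 19, 116] z 0.046 rect [527.  145.6] [24.1 18.3] 41.75
```

View pics/w1.png

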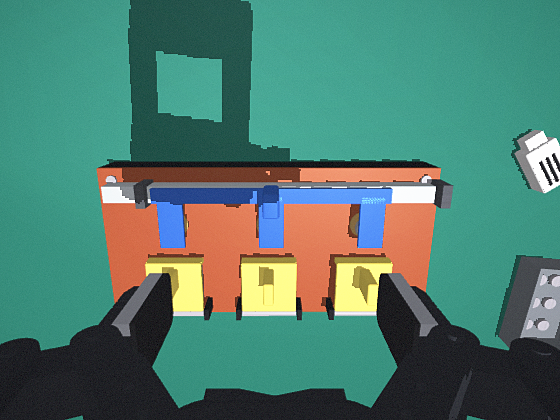

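The wrist view shows the fixture straight on. The grip block is at (271,203), the tongues at (172,225), (271,225) and (371,225), and the caps at (175,285), (268,285) and (362,285). The fitted top face is 160.9 x 340.4 mm, which matches the given size.

Run:
```python
from h import *
P=np.load("w1.npy");im=cv2.imread("pics/w1.png");a=np.radians(3.12);c=np.array([.5695,.0654])
F=P.copy();d=P[...,:2]-c;F[...,0]=d[...,0]*np.cos(a)+d[...,1]*np.sin(a);F[...,1]=-d[...,0]*np.sin(a)+d[...,1]*np.cos(a)
F*=1000
hsv=cv2.cvtColor(im,cv2.COLOR_BGR2HSV).astype(int);b=(abs(hsv[...,0]-112)<13)&(hsv[...,1]>150)
m=b&(F[...,2]>105)&(F[...,2]<116)&(abs(F[...,0]+57)<20);Q=F[m];print('block',len(Q),np.percentile(Q,[3,50,97],axis=0).round(1))
m=b&(F[...,2]>68)&(F[...,2]<78)&(F[...,0]>-38)&(F[...,0]<-10)
for y in(-90,0,100):
    Q=F[m&(abs(F[...,1]-y)<30)];print('tongue',len(Q),np.percentile(Q,[2,50,98],axis=0).round(1))
m=(abs(hsv[...,0]-28)<7)&(hsv[...,1]>140)&(F[...,2]>98)&(F[...,2]<112)&(abs(F[...,0]-28)<20)
for y in(-96,0,96):
    Q=F[m&(abs(F[...,1]-y)<25)]
    if len(Q)>3:print('fin',len(Q),np.percentile(Q,[3,50,97],axis=0).round(1))
```

```text
block 415 [[-68.9  -3.4 107.7]
 [-59.3   2.5 110.8]
 [-48.3   9.2 112.2]]
tongue 697 [[ -37.4 -104.4   71.3]
 [ -24.4  -92.7   73. ]
 [ -10.7  -81.3   74.3]]
tongue 646 [[-36.6  -8.6  71.4]
 [-23.6   2.9  73. ]
 [-10.3  13.6  74.2]]
tongue 688 [[-37.4  86.9  71.1]
 [-24.4  98.1  72.9]
 [-10.4 109.6  74.3]]
fin 73 [[ 16.4  -4.4  98.3]
 [ 18.5   0.2 103. ]
 [ 35.2   4.9 105.3]]
fin 88 [[ 16.4  91.   98.6]
 [ 21.6  91.7 102.2]
 [ 36.6 100.4 104.6]]
```

```bash
cat > f.py <<'E'
from h import *
import sys
s=manip.sense();a=np.radians(3.12);d=s["tcp_pos"]-np.array([.5695,.0654,0])
print('fix xyz mm',np.round(1000*np.array([d[0]*np.cos(a)+d[1]*np.sin(a),-d[0]*np.sin(a)+d[1]*np.cos(a),d[2]]),1),'t',s['t'],'F',s['force'].round(2),'gap',s['finger_gap'].round(3))
E
python3 -m crank '[[0.05,0.03,-0.0034,0.0114,0],[0.05,0.04,0,0,0],[0.05,0.04,0,0,0],[0.05,0.03,0,0,0],[0.05,0,0,0,0]]'; python3 f.py; python3 v.py 2
```

```text
t: 2.7
tcp_pos: [0.5079, 0.0653, 0.1277]
tool_rot: [-0.018, 0.71, 0.019, 0.704]
force: [0.1, 0.1, 0.2]
finger_gap: 0.586
[[-9.500e-03 -5.270e-02  9.986e-01  5.079e-01]
 [ 8.000e-04  9.986e-01  5.270e-02  6.530e-02]
 [-1.000e+00  1.300e-03 -9.400e-03  1.277e-01]
 [ 0.000e+00  0.000e+00  0.000e+00  1.000e+00]]
yel [260, 386, 18, 9, 76] z 0.1007 rect [586.9  66.2] [2.7 9.4] 6.48
blue [259, 245, 30, 47, 1376] z 0.1107 rect [480.   63.4] [84.7 13.8] 3.03
ton [71, 226, 404, 98, 14757] z 0.0729 rect [531.9  63.9] [ 63.2 230.5] 2.88
plate [226, 338, 88, 8, 376] z 0.0655 rect [581.5  66.3] [ 2.6 55.4] 3.16
plate [253, 351, 25, 29, 212] z 0.0689 rect [596.1  64. ] [22.2 14.4] 0.09
bolt [0, 217, 57, 36, 1482] z 0.0667 rect [518.6 -78.3] [17.9 34.5] 6.41
bolt [68, 217, 478, 37, 6179] z 0.0636 rect [510.6  85.5] [ 19.4 277.6] 2.64
bolt [407, 275, 10, 27, 160] z 0.0617 rect [540.8 152.5] [ 5.4 14.5] 71.86
top [0, 192, 545, 32, 8162] z 0.0459 rect [495.1  61.7] [ 18.6 340.2] 4.38
top [468, 209, 44, 7, 78] z 0.0459 rect [494.2 199.1] [ 4.1 27.4] 3.49
top [414, 213, 39, 3, 61] z 0.0459 rect [497.8 16
[... 326 characters left out ...]
7, 256, 31, 67, 604] z 0.046 rect [549.8 151.5] [48.6 18.2] 4.21
top [412, 324, 28, 8, 130] z 0.046 rect [577.3 172.3] [19.   5.4] 89.77
top [56, 387, 17, 21, 126] z 0.0459 rect [648.3 -79.9] [ 5.1 22.6] 48.02Traceback (most recent call last):
  File "f.py", line 4, in <module>
    print('fix xyz mm',np.round(1000*np.array([d[0]*np.cos(a)+d[1]*np.sin(a),-d[0]*np.sin(a)+d[1]*np.cos(a),d[2]]),1),'t',s['t'],'F',s['force'].round(2),'gap',s['finger_gap'].round(3))
                                                                                                                                                               ^^^^^^^^^^^^^^^^^^^^^
AttributeError: 'float' object has no attribute 'round'
```

View pics/w2.png

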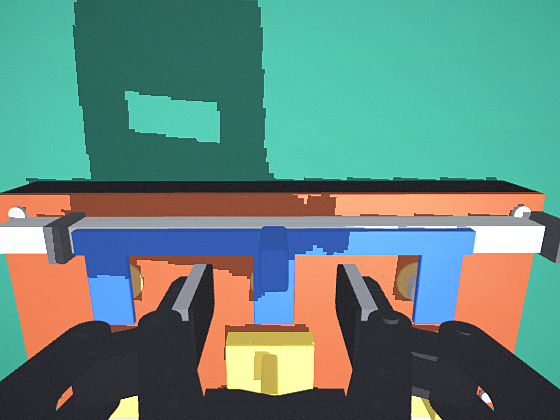

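The grip block at (273,258) sits centred between the fingers at (205,290) and (342,290), so I can go down.

```bash
sed -i "s/s\['finger_gap'\].round(3)/round(s['finger_gap'],3)/" f.py; python3 f.py
python3 -m crank '[[0.05,0.02,0,0,0],[0.05,0.02,0,0,0],[0.05,0.01,0,0,0],[0.05,0,0,0,0]]'; python3 f.py
```

```text
fix xyz mm [-59.7   3.  129.8] t 2.75 F [-0.51 -0.39  1.14] gap 0.585
t: 3.15
tcp_pos: [0.5114, 0.065, 0.0816]
tool_rot: [-0.019, 0.707, 0.019, 0.707]
force: [-0.9, -0.0, 0.9]
finger_gap: 0.582
fix xyz mm [-58.    2.8  81.6] t 3.15 F [-0.95 -0.03  0.85] gap 0.582
```

```bash
python3 -m crank '[[0.004,0.002,0,0,0],[0.004,0,0,0,0],[0.004,0,0,0,0],[0.004,0,0,0,0],[0.004,0,0,0,0]]' 30; python3 f.py;python3 -m crank '[[0.004,0,0,0,0],[0.004,0,0,0,0],[0.004,0,0,0,0]]'; python3 f.py
```

```text
t: 3.65
tcp_pos: [0.5118, 0.065, 0.0803]
tool_rot: [-0.019, 0.706, 0.019, 0.708]
force: [-0.8, -0.9, 6.2]
finger_gap: 0.157
fix xyz mm [-57.6   2.7  80.3] t 3.65 F [-0.81 -0.94  6.23] gap 0.157
t: 3.95
tcp_pos: [0.5118, 0.065, 0.0803]
tool_rot: [-0.019, 0.706, 0.019, 0.708]
force: [-1.3, -0.2, 6.3]
finger_gap: 0.16
fix xyz mm [-57.6   2.7  80.3] t 3.95 F [-1.32 -0.21  6.35] gap 0.16
```

```bash
python3 -m crank '[[0.004,0,0.008,0,0],[0.004,0,0.01,0,0],[0.004,0,0.01,0,0],[0.004,0,0.008,0,0],[0.004,0,0.005,0,0]]'; python3 f.py;python3 -m crank '[[0.004,0,0.004,0,0],[0.004,0,0.001,0,0],[0.004,0,0.0,0,0],[0.004,0,0,0,0]]'; python3 f.py
```

```text
t: 4.45
tcp_pos: [0.5096, 0.106, 0.0803]
tool_rot: [-0.02, 0.706, 0.019, 0.708]
force: [-1.2, -1.8, 4.6]
finger_gap: 0.155
fix xyz mm [-57.6  43.8  80.3] t 4.45 F [-1.2  -1.82  4.62] gap 0.155
t: 4.85
tcp_pos: [0.5094, 0.1104, 0.0803]
tool_rot: [-0.02, 0.706, 0.019, 0.708]
force: [-0.9, -2.6, 6.1]
finger_gap: 0.159
fix xyz mm [-57.6  48.2  80.3] t 4.85 F [-0.91 -2.63  6.05] gap 0.159
```

```bash
python3 -m crank '[[0.004,0,0.002,0,0],[0.004,0,0.001,0,0],[0.004,0,0.0,0,0],[0.004,0,0,0,0]]'; python3 f.py
```

```text
t: 5.25
tcp_pos: [0.5094, 0.1105, 0.0803]
tool_rot: [-0.022, 0.706, 0.018, 0.707]
force: [-1.6, -15.2, 6.1]
finger_gap: 0.16
fix xyz mm [-57.6  48.3  80.3] t 5.25 F [ -1.61 -15.25   6.08] gap 0.16
```

The force rises and the motion stops at 48 mm, so the lock is at its end stop. Next I release and rise.

```bash
python3 -m crank '[[0.004,0,-0.002,0,0],[0.05,0,0,0,0],[0.05,0,0,0,0],[0.05,0,0,0,0],[0.05,0,0,0,0]]'; python3 f.py; python3 -m crank '[[0.05,-0.03,0,0,0],[0.05,-0.04,0,0,0],[0.05,-0.04,0,0,0],[0.05,-0.02,0,-0.02,0],[0.05,0,-0.02,0,0]]';python3 f.py; python3 v.py 3 | grep -E "bolt|blue|ton"
```

```text
t: 5.75
tcp_pos: [0.5084, 0.1123, 0.0791]
tool_rot: [-0.019, 0.707, 0.019, 0.707]
force: [-0.2, -0.2, -0.2]
finger_gap: 0.584
fix xyz mm [-58.5  50.2  79.1] t 5.75 F [-0.25 -0.15 -0.24] gap 0.584
t: 6.25
tcp_pos: [0.4889, 0.0926, 0.2122]
tool_rot: [-0.02, 0.706, 0.021, 0.708]
force: [0.4, -0.4, -1.1]
finger_gap: 0.585
fix xyz mm [-79.   31.6 212.2] t 6.25 F [ 0.44 -0.35 -1.07] gap 0.585
blue [288, 224, 21, 32, 636] z 0.1107 rect [467.6 104. ] [105.3  15.4] 8.71
ton [152, 212, 288, 72, 8374] z 0.0729 rect [529.3 111.5] [ 63.3 226. ] 3.07
bolt [38, 204, 44, 27, 834] z 0.0667 rect [518.4 -78.9] [18.  34.1] 4.75
bolt [91, 206, 341, 26, 3226] z 0.0644 rect [503.4  84.3] [ 19.2 277.1] 6.6
bolt [111, 247, 27, 25, 475] z 0.0637 rect [552.4 -31.4] [18.7 19.8] 46.26
bolt [226, 248, 23, 24, 443] z 0.0638 rect [547.2  64.5] [19.5 19.1] 18.15
bolt [338, 248, 25, 21, 333] z 0.0637 rect [539.7 160.3] [19.3 14.9] 84.45
```

View pics/w3.png

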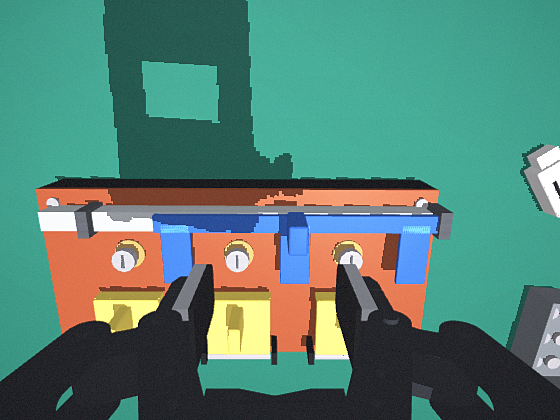

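The bolts are uncovered, at (124,256), (237,258) and (347,255), with heads at 63.7 mm. The tongues stand between them at x pixels 176, 294 and 412. I'll tap bolt 2 first.

```bash
python3 -m crank '[[0,0,-0.015,0.028,0],[0,0,-0.015,0.029,0],[0,0,0,0,0]]';python3 f.py; python3 -m crank '[[0,0.04,0,0,0],[0,0.04,0,0,0],[0,0.03,0,0,0],[0,0.015,0,0,0],[0,0,0,0,0]]';python3 f.py
```

```text
t: 6.6
tcp_pos: [0.5527, 0.0625, 0.2094]
tool_rot: [-0.019, 0.705, 0.018, 0.709]
force: [0.2, 0.8, -0.1]
finger_gap: 0.079
fix xyz mm [-16.9  -2.  209.4] t 6.6 F [ 0.19  0.85 -0.05] gap 0.079
t: 7.1
tcp_pos: [0.5453, 0.0648, 0.0815]
tool_rot: [-0.019, 0.709, 0.02, 0.704]
force: [-0.1, -0.7, 0.0]
finger_gap: -0.001
fix xyz mm [-24.2   0.7  81.5] t 7.1 F [-0.06 -0.72  0.01] gap -0.001
```

```bash
python3 -m crank '[[0,0.009,0,0.002,0],[0,0.006,0,0,0],[0,0,0,0,0]]';python3 f.py; python3 -m crank '[[0,0.003,0,0,0],[0,0.002,0,0,0],[0,0.0,0,0,0]]';python3 f.py
```

```text
t: 7.4
tcp_pos: [0.5502, 0.0643, 0.0693]
tool_rot: [-0.019, 0.707, 0.019, 0.707]
force: [-0.5, 0.1, 0.4]
finger_gap: -0.0
fix xyz mm [-19.3  -0.1  69.3] t 7.4 F [-0.52  0.11  0.41] gap -0.0
t: 7.7
tcp_pos: [0.5502, 0.0641, 0.0644]
tool_rot: [-0.019, 0.707, 0.019, 0.707]
force: [-0.0, 0.1, 0.4]
finger_gap: -0.002
fix xyz mm [-19.3  -0.2  64.4] t 7.7 F [-0.01  0.08  0.37] gap -0.002
```

```bash
python3 -m crank '[[0,0.001,0,-0.002,0],[0,0.001,0,0,0],[0,0.001,0,0,0],[0,0,0,0,0]]';python3 f.py; python3 -m crank '[[0,0.001,0,0,0],[0,0.001,0,0,0],[0,0.0,0,0,0]]';python3 f.py
```

```text
t: 8.1
tcp_pos: [0.548, 0.064, 0.0628]
tool_rot: [-0.019, 0.707, 0.019, 0.707]
force: [-2.4, 0.3, 10.0]
finger_gap: -0.0
fix xyz mm [-21.5  -0.2  62.8] t 8.1 F [-2.38  0.29  9.95] gap -0.0
t: 8.4
tcp_pos: [0.5481, 0.064, 0.0626]
tool_rot: [-0.019, 0.707, 0.019, 0.707]
force: [-4.8, -0.2, 23.8]
finger_gap: 0.003
fix xyz mm [-21.4  -0.2  62.6] t 8.4 F [-4.8  -0.18 23.82] gap 0.003
```

Bolt 2 is tight: it holds 24 N without moving. Next is bolt 1.

```bash
python3 -m crank '[[0,-0.03,0,0,0],[0,-0.025,0,0,0],[0,0,-0.032,0,0],[0,0,-0.032,0,0],[0,0,-0.032,0,0]]'; python3 -m crank '[[0,0,0,0,0],[0,0,0,0,0]]';python3 f.py
```

```text
t: 8.9
tcp_pos: [0.5535, -0.0325, 0.1148]
tool_rot: [-0.02, 0.707, 0.019, 0.707]
force: [0.5, 0.5, 0.4]
finger_gap: -0.0
t: 9.1
tcp_pos: [0.5532, -0.0323, 0.1142]
tool_rot: [-0.018, 0.707, 0.019, 0.707]
force: [-0.4, -0.7, -0.2]
finger_gap: 0.004
fix xyz mm [-21.6 -96.6 114.2] t 9.1 F [-0.37 -0.68 -0.19] gap 0.004
```

```bash
python3 -m crank '[[0,0.03,0,0,0],[0,0.018,0,0,0],[0,0,0,0,0]]';python3 f.py; python3 -m crank '[[0,0.002,0,0,0],[0,0.001,0,0,0],[0,0.001,0,0,0],[0,0,0,0,0]]';python3 f.py;python3 -m crank '[[0,0.001,0,0,0],[0,0.001,0,0,0],[0,0,0,0,0]]';python3 f.py
```

```text
t: 9.4
tcp_pos: [0.5517, -0.0301, 0.0643]
tool_rot: [-0.019, 0.708, 0.02, 0.705]
force: [-0.1, -0.0, 0.7]
finger_gap: -0.0
fix xyz mm [-23.  -94.4  64.3] t 9.4 F [-0.09 -0.01  0.67] gap -0.0
t: 9.8
tcp_pos: [0.5537, -0.0317, 0.0629]
tool_rot: [-0.019, 0.706, 0.019, 0.707]
force: [0.2, 0.4, 1.6]
finger_gap: 0.002
fix xyz mm [-21.  -96.1  62.9] t 9.8 F [0.22 0.44 1.6 ] gap 0.002
t: 10.1
tcp_pos: [0.5538, -0.0317, 0.0627]
tool_rot: [-0.019, 0.706, 0.019, 0.707]
force: [-2.9, 1.4, 14.2]
finger_gap: -0.006
fix xyz mm [-21.  -96.1  62.7] t 10.1 F [-2.86  1.38 14.2 ] gap -0.006
```

Bolt 1 is tight as well (14 N, no give), which leaves bolt 3.

```bash
python3 -m crank '[[0,-0.03,0,0,0],[0,-0.025,0,0,0],[0,0,0.032,0,0],[0,0,0.032,0,0],[0,0,0.032,0,0]]'; python3 -m crank '[[0,0,0.032,0,0],[0,0,0.032,0,0],[0,0,0.032,0,0],[0,0,0,0,0],[0,0,0,0,0]]';python3 f.py
```

```text
t: 10.6
tcp_pos: [0.5484, 0.0647, 0.1161]
tool_rot: [-0.019, 0.706, 0.019, 0.707]
force: [0.8, -0.2, -0.1]
finger_gap: 0.0
t: 11.1
tcp_pos: [0.5429, 0.1604, 0.1155]
tool_rot: [-0.02, 0.707, 0.02, 0.707]
force: [-0.4, -0.6, -0.2]
finger_gap: -0.001
fix xyz mm [-21.4  96.3 115.5] t 11.1 F [-0.36 -0.63 -0.22] gap -0.001
```

```bash
python3 -m crank '[[0,0.03,0,0,0],[0,0.018,0,0,0],[0,0,0,0,0]]';python3 f.py; python3 -m crank '[[0,0.002,0,0,0],[0,0.002,0,0,0],[0,0.002,0,0,0],[0,0,0,0,0]]';python3 f.py;python3 -m crank '[[0,0.002,0,0,0],[0,0.002,0,0,0],[0,0.002,0,0,0],[0,0,0,0,0]]';python3 f.py
```

```text
t: 11.4
tcp_pos: [0.5413, 0.1583, 0.0653]
tool_rot: [-0.019, 0.709, 0.018, 0.705]
force: [0.2, -0.3, -0.3]
finger_gap: 0.0
fix xyz mm [-23.1  94.3  65.3] t 11.4 F [ 0.16 -0.34 -0.28] gap 0.0
t: 11.8
tcp_pos: [0.5438, 0.1597, 0.062]
tool_rot: [-0.019, 0.706, 0.019, 0.708]
force: [1.0, -1.0, 0.8]
finger_gap: 0.003
fix xyz mm [-20.5  95.5  62. ] t 11.8 F [ 0.97 -1.02  0.77] gap 0.003
t: 12.2
tcp_pos: [0.5433, 0.16, 0.0552]
tool_rot: [-0.019, 0.707, 0.019, 0.707]
force: [1.2, -1.0, 1.0]
finger_gap: -0.005
fix xyz mm [-21.   95.9  55.2] t 12.2 F [ 1.23 -1.02  1.03] gap -0.005
```

```bash
python3 -m crank '[[0,0.001,0,0,0],[0,0.001,0,0,0],[0,0.001,0,0,0],[0,0,0,0,0]]';python3 f.py; python3 -m crank '[[0,-0.03,0,0,0],[0,-0.035,0,0,0],[0,-0.04,0,0,0],[0,-0.04,-0.01,-0.03,0],[0,0,0,0,0]]'; python3 f.py; python3 v.py 4 | grep bolt
```

```text
t: 12.6
tcp_pos: [0.5434, 0.16, 0.0546]
tool_rot: [-0.019, 0.706, 0.019, 0.707]
force: [-3.0, -1.3, 17.1]
finger_gap: 0.002
fix xyz mm [-20.9  95.9  54.6] t 12.6 F [-3.01 -1.27 17.13] gap 0.002
t: 13.1
tcp_pos: [0.513, 0.1486, 0.2006]
tool_rot: [-0.019, 0.705, 0.019, 0.708]
force: [0.3, -0.2, -0.4]
finger_gap: 0.001
fix xyz mm [-51.9  86.2 200.6] t 13.1 F [ 0.28 -0.24 -0.41] gap 0.001
bolt [6, 177, 365, 27, 3136] z 0.0661 rect [503.4  82.7] [ 18.8 274.1] 6.59
bolt [275, 219, 24, 25, 463] z 0.0559 rect [541.9 160.1] [19. 19.] 50.01
bolt [33, 222, 29, 26, 578] z 0.0635 rect [552.5 -30.8] [19.1 19.3] 72.84
bolt [154, 222, 26, 26, 517] z 0.0636 rect [547.3  64.6] [18.8 19.2] 47.17
bolt [87, 277, 12, 46, 202] z 0.0539 rect [614.1  -3.3] [42.2  1.9] 2.89
```

View pics/w4.png

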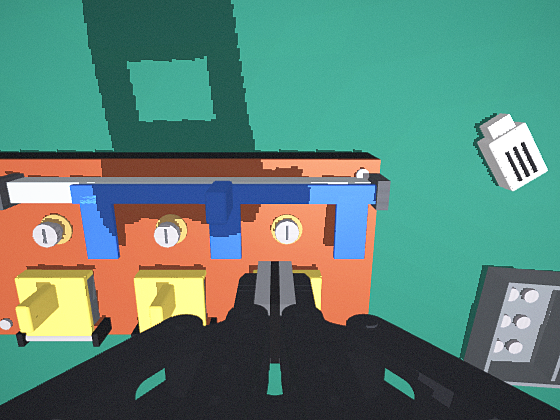

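Bolt 3 has sunk, with its head at 55.9 mm against 63.6 mm for the others, and the lock is still open. Next I move to cap 3.

```bash
python3 -m crank '[[0.04,0,0.005,0.04,0],[0.04,0,0.005,0.04,0],[0.04,0.03,0,0,0],[0.04,0.02,0,0,0],[0.04,0,0,0,0]]';python3 -m crank '[[0.04,0,0,0,0],[0.04,0,0,0,0]]'; python3 f.py; python3 v.py 5 | grep -E "yel|plate"
```

```text
t: 13.65
tcp_pos: [0.5902, 0.1628, 0.1411]
tool_rot: [-0.019, 0.711, 0.019, 0.703]
force: [-0.2, -0.8, -0.0]
finger_gap: 0.469
t: 13.85
tcp_pos: [0.594, 0.163, 0.1468]
tool_rot: [-0.019, 0.707, 0.019, 0.707]
force: [-0.0, 0.5, -0.3]
finger_gap: 0.475
fix xyz mm [ 29.8  96.2 146.8] t 13.85 F [-0.01  0.48 -0.32] gap 0.475
yel [82, 217, 28, 43, 752] z 0.1044 rect [559.5 105.8] [ 21.3 128.3] 44.39
yel [265, 217, 19, 43, 595] z 0.1046 rect [562.5 161. ] [80.5  9.6] 3.4
plate [0, 192, 24, 80, 375] z 0.066 rect [ 6.102e+02 -4.000e-01] [51.   7.6] 9.6
plate [72, 192, 99, 82, 3756] z 0.0688 rect [607.3  68. ] [52.  56.3] 3.06
plate [229, 192, 91, 76, 3060] z 0.0688 rect [600.1 163.2] [48.2 55.6] 3.11
```

View pics/w5.png

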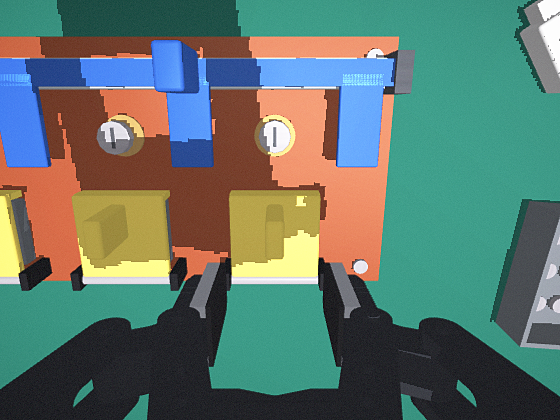

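Fin 3 at (274,232) lies midway between the fingers at (212,290) and (338,290), so I descend.

```bash
python3 -m crank '[[0.04,0.03,0,-0.002,0],[0.04,0.02,0,0,0],[0.04,0.015,0,0,0],[0.04,0.005,0,0,0],[0.04,0,0,0,0]]';python3 f.py; python3 -m crank '[[0.02,0,0,0,0],[0.004,0,0,0,0],[0.004,0,0,0,0],[0.004,0,0,0,0],[0.004,0,0,0,0]]' 20; python3 f.py;python3 -m crank '[[0.004,0,0,0,0],[0.004,0,0,0,0]]'; python3 f.py
```

```text
t: 14.4
tcp_pos: [0.5916, 0.1627, 0.0765]
tool_rot: [-0.019, 0.707, 0.019, 0.707]
force: [-0.1, 0.8, -0.4]
finger_gap: 0.468
fix xyz mm [27.4 96.  76.5] t 14.4 F [-0.09  0.81 -0.35] gap 0.468
t: 14.9
tcp_pos: [0.5923, 0.1629, 0.0776]
tool_rot: [-0.019, 0.706, 0.019, 0.708]
force: [-0.2, 0.1, 6.0]
finger_gap: 0.114
fix xyz mm [28.1 96.1 77.6] t 14.9 F [-0.16  0.11  6.03] gap 0.114
t: 15.1
tcp_pos: [0.5923, 0.1629, 0.0776]
tool_rot: [-0.019, 0.706, 0.019, 0.708]
force: [0.4, 0.4, 5.9]
finger_gap: 0.113
fix xyz mm [28.1 96.1 77.6] t 15.1 F [0.41 0.43 5.94] gap 0.113
```

```bash
python3 -m crank '[[0.004,-0.0037,0,0.0031,0],[0.004,-0.0034,0,0.0035,0],[0.004,-0.003,0,0.0038,0],[0.004,-0.0026,0,0.0041,0],[0.004,0,0,0,0]]'; python3 f.py;python3 -m crank '[[0.004,-0.0022,0,0.0043,0],[0.004,-0.0018,0,0.0045,0],[0.004,-0.0014,0,0.0046,0],[0.004,0,0,0,0]]'; python3 f.py; python3 v.py 6|head -8
```

```text
t: 15.6
tcp_pos: [0.6039, 0.1635, 0.0888]
tool_rot: [-0.019, 0.709, 0.019, 0.705]
force: [-4.5, 0.4, -2.6]
finger_gap: 0.107
fix xyz mm [39.7 96.1 88.8] t 15.6 F [-4.52  0.39 -2.58] gap 0.107
t: 16.0
tcp_pos: [0.6173, 0.1642, 0.0947]
tool_rot: [-0.019, 0.709, 0.019, 0.705]
force: [-5.7, 0.1, -0.4]
finger_gap: 0.111
fix xyz mm [53.1 96.1 94.7] t 16.0 F [-5.7   0.06 -0.39] gap 0.111
[[-5.600e-03 -5.430e-02  9.985e-01  6.173e-01]
 [-4.000e-04  9.985e-01  5.430e-02  1.642e-01]
 [-1.000e+00 -1.000e-04 -5.600e-03  9.470e-02]
 [ 0.000e+00  0.000e+00  0.000e+00  1.000e+00]]
yel [4, 199, 44, 59, 1482] z 0.1044 rect [570.  107.2] [ 21.9 114.3] 34.67
yel [261, 225, 28, 101, 1997] z 0.1164 rect [586.  162.6] [79.   9.9] 3.0
blue [97, 0, 50, 12, 506] z 0.1099 rect [529.4 134.1] [62.2  8.4] 64.57
ton [0, 0, 440, 134, 17669] z 0.0731 rect [533.7 136.1] [ 52.  177.9] 3.11
```

View pics/w6.png

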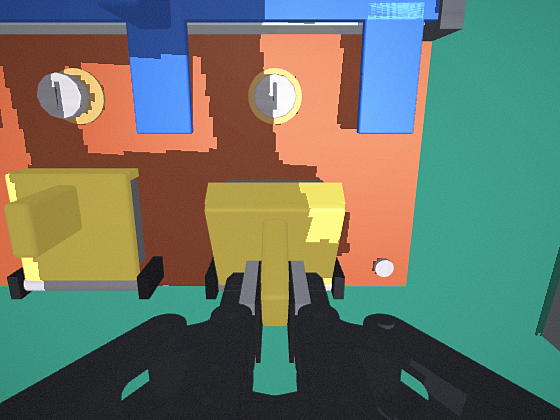

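The cap is tilting up with the fin between the fingers at (275,290), and the neighbouring cap stays shut. I carry on along the arc.

```bash
python3 -m crank '[[0.004,-0.001,0,0.0047,0],[0.004,-0.0005,0,0.0048,0],[0.004,0,0,0.0048,0],[0.004,0,0,0.004,0],[0.004,0,0,0,0]]'; python3 -m crank '[[0.004,0,0,0,0],[0.004,0,0,0,0]]';python3 f.py; python3 v.py 7|head -5
python3 - <<'E'
from h import *
P=np.load("w7.npy");im=cv2.imread("pics/w7.png");a=np.radians(3.12);d=P[...,:2]-np.array([.5695,.0654])
x=1000*(d[...,0]*np.cos(a)+d[...,1]*np.sin(a));y=1000*(-d[...,0]*np.sin(a)+d[...,1]*np.cos(a));z=1000*P[...,2]
h=cv2.cvtColor(im,cv2.COLOR_BGR2HSV).astype(int);m=(abs(h[...,0]-28)<7)&(h[...,1]>140)
for lo,hi in((74,88),(104,118)):
    k=m&(y>lo)&(y<hi)&(z>60)&(x>0)&(x<90)
    if k.sum()>20:
        p=np.polyfit(x[k],z[k],1);print(k.sum(),'plate side tilt',np.degrees(np.arctan(p[0])),x[k].min(),x[k].max(),z[k].min(),z[k].max())
k=m&(y>-26)&(y<-8)&(z>60)&(x>0)&(x<70)
if k.sum(): print('cap2 plate z',np.median(z[k]),k.sum())
s=snapshot("side");cv2.imwrite("pics/side7.png",cv2.resize(s["image"][120:270,200:360],None,fx=4,fy=4))
E
```

```text
t: 16.55
tcp_pos: [0.6363, 0.1652, 0.0967]
tool_rot: [-0.019, 0.708, 0.019, 0.705]
force: [-5.3, 0.2, 1.6]
finger_gap: 0.105
t: 16.75
tcp_pos: [0.6363, 0.1653, 0.0967]
tool_rot: [-0.019, 0.708, 0.019, 0.706]
force: [-4.4, 0.7, 1.3]
finger_gap: 0.112
fix xyz mm [72.2 96.1 96.7] t 16.75 F [-4.41  0.73  1.28] gap 0.112
[[-3.400e-03 -5.430e-02  9.985e-01  6.363e-01]
 [-2.000e-04  9.985e-01  5.430e-02  1.653e-01]
 [-1.000e+00 -0.000e+00 -3.400e-03  9.670e-02]
 [ 0.000e+00  0.000e+00  0.000e+00  1.000e+00]]
yel [0, 149, 43, 60, 1670] z 0.1044 rect [587.5 112.7] [ 22.3 104.9] 12.47
3053 plate side tilt -36.361656792161 21.955098017372716 68.89056877530776 69.32050753129903 111.09684073835483
1477 plate side tilt -41.76926470030794 21.96855808512804 68.8274708431416 69.4618879189908 111.13638500694634
cap2 plate z 68.90346488492477 1785
```

View pics/w7.png

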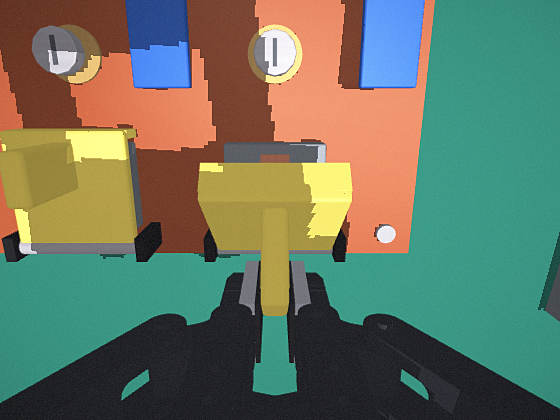

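View pics/side7.png

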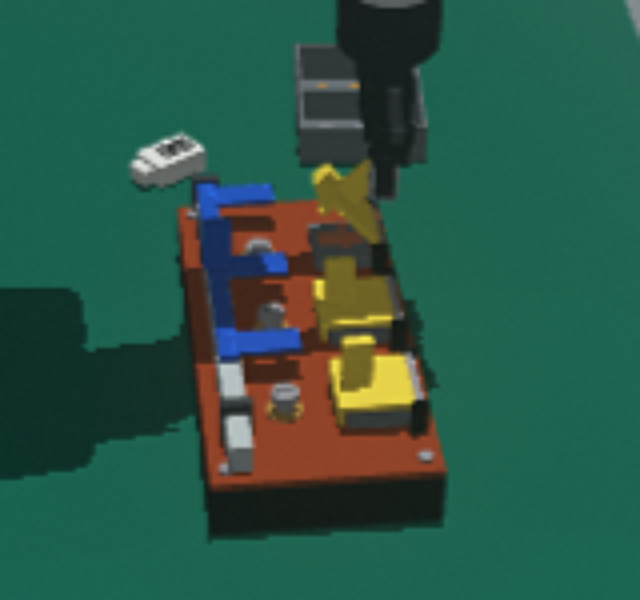

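The cap stands at roughly 50–56° (near edge at z 111 mm; grip-point geometry gives about 56°) and cap 2 is flat. I'll add a small margin, then check.

```bash
python3 -m crank '[[0.004,0.0003,0,0.003,0],[0.004,0.0005,0,0.003,0],[0.004,0,0,0,0],[0.004,0,0,0,0],[0.004,0,0,0,0]]';python3 f.py; python3 v.py 8|head -4
python3 - <<'E'
from h import *
P=np.load("w8.npy");im=cv2.imread("pics/w8.png");a=np.radians(3.12);d=P[...,:2]-np.array([.5695,.0654])
x=1000*(d[...,0]*np.cos(a)+d[...,1]*np.sin(a));y=1000*(-d[...,0]*np.sin(a)+d[...,1]*np.cos(a));z=1000*P[...,2]
h=cv2.cvtColor(im,cv2.COLOR_BGR2HSV).astype(int);m=(abs(h[...,0]-28)<7)&(h[...,1]>140)
k=m&(y>72)&(y<120)&(abs(y-96)>9)&(z>60)&(x>0)&(x<90)
i=np.argmax(np.where(k,z,0));print('top edge',x.flat[i],z.flat[i],'angle',np.degrees(np.arctan2(z.flat[i]-66,68-x.flat[i])))
k2=k&(x>x.flat[i]+3);p=np.polyfit(x[k2],z[k2],1);print('plate slope',np.degrees(np.arctan(p[0])),k2.sum())
for n,c in(('cap2',0),('cap1',-96)):
    s=m&(abs(y-c)<27)&(abs(y-c)>9)&(x>10)&(x<70)&(z>60);print(n,s.sum(),np.percentile(z[s],[5,50,95]).round(1) if s.sum() else '')
s=snapshot("scene");cv2.imwrite("pics/scene8.png",cv2.resize(s["image"][180:420,200:420],None,fx=2.5,fy=2.5))
for n in("scene",):
    A=s["image"];Q=cloud(s);B=cv2.imread("pics/scene0.png");Q0=np.load("scene0.npy")
    for nm,(r,c) in dict(driver=((140,172),(205,265)),conn=((298,332),(370,398)),tray=((332,420),(300,392))).items():
        print(nm,np.abs(A[r[0]:r[1],c[0]:c[1]].astype(int)-B[r[0]:r[1],c[0]:c[1]]).mean().round(2))
E
```

```text
t: 17.35
tcp_pos: [0.6424, 0.1656, 0.096]
tool_rot: [-0.019, 0.708, 0.019, 0.706]
force: [-4.9, -0.1, 1.2]
finger_gap: 0.104
fix xyz mm [78.2 96.1 96. ] t 17.35 F [-4.93 -0.11  1.25] gap 0.104
[[-3.300e-03 -5.430e-02  9.985e-01  6.424e-01]
 [-2.000e-04  9.985e-01  5.430e-02  1.656e-01]
 [-1.000e+00 -1.000e-04 -3.300e-03  9.600e-02]
 [ 0.000e+00  0.000e+00  0.000e+00  1.000e+00]]
top edge 38.049606610133914 114.39148157425066 angle 58.24585986444512
plate slope -55.2767375681665 2536
cap2 4639 [67.8 68.9 70. ]
cap1 0 
driver 15.44
conn 11.55
tray 11.28
```

View pics/scene8.png

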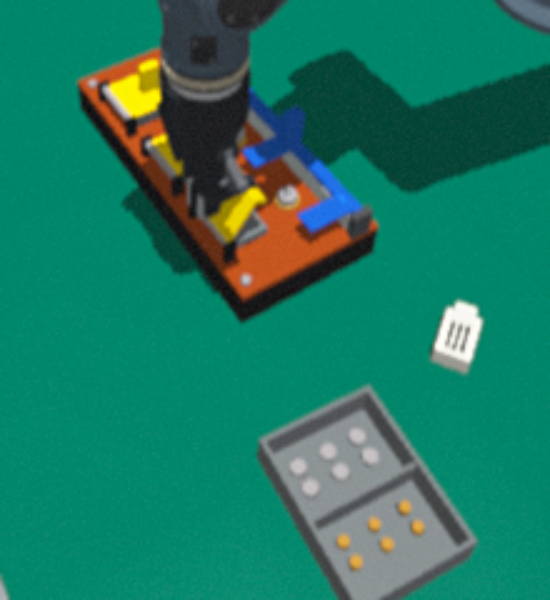

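The cap stands at about 55–58° and is still gripped. Caps 1 and 2 are flat, the lock is at its stop, and the tray and connector have not moved. I'm handing in.

```bash
python3 -c "
from station import manip
print(manip.sense()['finger_gap'],manip.sense()['t']);print(manip.sign_off())"
```

```text
0.10874981227695346 17.45
the job is handed in; nothing more can be done
None
```

The job is handed in, at about 17.5 s, with the gripper still holding cap 3 open; no verdict is reported.

**What I did**
- **Lock:** I slid it to its end stop. It stopped at about 48 mm, with the push rising to 15 N.
- **Bolts:** Bolts 2 and 1 held at 24 N and 14 N without giving. Bolt 3 sank, and its head now measures 55.9 mm above the bench against about 63.6 mm for the other two.
- **Cap:** I gripped the fin of cap 3 with 20 N and carried the cap open along its arc.

**Last checks**
- **Cap 3 angle:** Two camera estimates gave 55° and 58°, and the grip-point position implies a few degrees more. All are well above 45°.
- **Grip:** The fingers still hold the fin, with an opening of about 9 mm and about 5 N on the wrist.
- **Other caps:** Cap 2 measured flat at 68.9 mm. Cap 1 was out of the wrist view, so I only saw that it was shut in the scene picture.
- **Bystanders:** The connector and tray look unmoved. I did not measure any of the three. The image comparison was inconclusive: its differences were similar in all three areas, which I put down to noise. The screwdriver was not in the final picture, but the arm never went near it.

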